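Open the canister and slide it under the dispenser

TASK

Get the white canister ready for filling: press the red paddle on its left side so that the green lid springs open, and let the lid come to rest standing open. Then push the carrier by its black upright handle to the left along the rail to the next station, the one under the dispenser spout, so that it clicks into its notch there, lid still open. Do not run it past that station, do not knock the other things on the worktop, and let go.

Things in the scene. Friction and masses are not known exactly. Their poses are not given: they have to be found in the camera images.
- fill_rail: Fixed rail on a wooden board 190 x 450 x 10 mm on the worktop. Origin on the worktop under the rail's middle line, 20 mm left of mid-length; x away from the robot (at yaw 0), y to the left along the rail = direction of travel, z up. Green stripes: station under the spout (own y +0.03); grey stripe: a further station. In front (own x < 0) nothing fixed is over 40 mm high.
- carrier (a joint): Slide along the rail's +y, m; 0 = right end stop, up to 0.303; starts at 0 to 0.04, not in a notch. Sprung notches: 0.200 (under the spout), 0.290 (wrong one). Friction 0.6 N; a roller climbs a 4 mm ridge (about 5 N) to enter or leave a notch and is drawn to its centre from within 6 mm.
- deck (a point): Centre of the top of the carrier's aluminium deck (124 x 116 mm, top at z = 42 mm). On it, centred and fixed, the open white canister, 100 x 100 mm, rim at z = 117 mm. Together 0.5 to 1 kg.
- handle (a point): Centre of the top (z = 116 mm) of the upright black handle on the carrier: round post, diameter 22 mm (26 mm in the top 6 mm), free from z = 48 to 116 mm, 100 mm in front (rail's -x) of the canister's centre. May be pinched or pushed from above.
- lid (a joint): Green lid's hinge, rad: 0 shut and latched, stop at 1.7 (just past upright). 104 x 104 x 6 mm; hinge on the canister's right side (rail's -y) at z = 119 mm; open, it stands up there to z = 225 mm. Once unlatched a light damped spring opens it in about 1 s and keeps it open; anything above it only stops it until taken away.
- lid_edge (a point): Middle of the lid's free edge, on its top face; when shut it is at z = 125 mm on the canister's left side.
- clip (a joint): Angle of the release clip, rad: 0 at rest, 0.36 fully pressed; sprung back. The lid is released from about 0.25.
- paddle (a point): Centre of the top of the clip's red paddle, 48 mm (rail's x) by 32 mm (rail's y), z = 105 mm, at the carrier's front left: 60 mm in front of the canister's centre and 80 mm to its left (rail's +y). Press straight down: about 7 mm of travel, 2 to 6 N.
- station (a point): Fixed point: where the deck's centre (point deck) is when the carrier stands in the notch under the spout (carrier = 0.200).
- outlet (a point): Centre of the lower end of the green spout (diameter 38 mm), z = 152 mm, 20 mm behind the rail's middle line. Its dispenser (dark column and glass hopper, 380 mm tall) stands behind it, 90 mm wide.
- mug: Bystander: striped mug, 86 mm across, 90 mm tall, loose on the worktop; origin under its middle. Leave alone.
- tin: Bystander: round food tin, 75 mm across, 58 mm tall, loose on the worktop; origin under its middle. Leave alone.
- onion: Bystander: red onion, 78 mm across, 84 mm tall, loose on the worktop; origin under its middle. Leave alone.
- lemon: Bystander: lemon, 72 x 55 x 56 mm, loose on the worktop; origin under its middle. Leave alone.

How it is judged (in metres and radians):
On the way, in this order (a step that is already met when the one before it is completed fails the run):
1. the lid stands open at rest (over 1.3 rad) while the carrier is still on the right-hand stretch (carrier below 0.10) (value of joint lid above 1.3 rad and velocity of joint lid between -0.2 and 0.2 rad/s and value of joint carrier below 0.1 m), for 0.2 s.
2. the carrier stands in the notch under the spout with the lid open (value of joint carrier between 0.194 and 0.206 m and value of joint lid above 1.3 rad), for 0.2 s.
At the end, for the whole second after the job is handed in: The carrier is at rest in the notch under the spout (carrier 0.200 within 6 mm), the lid open (over 1.3 rad) and at rest (all of step 2 and velocity of joint carrier between -0.02 and 0.02 m/s and velocity of joint lid between -0.2 and 0.2 rad/s); the robot touches nothing.
It fails at once if the carrier is run past the station under the spout (carrier over 0.225) (value of joint carrier above 0.225 m).
It fails at once if one of the bystanders is shifted by more than 30 mm (distance of any of mug, tin, onion, lemon from where it was at the start of the episode above 0.03 m).
It also fails if it takes over 51 s, if anything falls off the work surface, if the arm or the gripper's body presses on something with over 40 N, if the wrist force passes 120 N, or if a joint passes its speed limit or range.

ROBOT

A 6-joint arm with a two-finger parallel gripper is mounted at the origin on a cart in front of the work surface, level with it; the furniture and walls round the work are solid. World frame = base frame: x ahead of the robot, y to its left, z up, the work surface at z = 0. Lengths are in mm, angles in rad, forces in N, time in s.
With the tool pointing down it reaches from about 375 to 925 mm from the base axis. Payload 5.7 kg.
Tool frame: the origin (TCP) lies at the very end of the fingers, on their centre line; the grasp point (between the pads) lies 19 mm behind it; z points along the fingers, y is the line along which they close (so a half turn about z gives the same grasp; the last joint's range is limited). The gripper opens to 88 mm and grips with 3 to 60 N. Pads are 20 mm wide; open, the fingers measure 115 mm over their backs; the gripper's body (75 mm by 178 mm) begins 61 mm behind the grasp point.
Start: joints at [-1.339, 0.359, 1.51, -0, 1.272, -0.115], TCP at [203.917, -564.252, 222.623] pointing down, gripper open.
Joint ranges: [-2.97, 2.97], [-1.01, 2.36], [0.21, 2.38], [-0.96, 4.11], [0.2, 2.71], [-2.98, 2.98]. Speed limits (rad/s): [2.39, 2.39, 3.14, 3.14, 3.14, 3.14].

INTERFACE

Orientations are given as a unit quaternion [x, y, z, w].
In Python, from plant import env gives the robot as it stands. The module is installed in compiled form; this text tells all that it offers.
- The arm moves only by the tool arm_command, never from a script. Its argument "motion" is text: rows parted by semicolons, each of 5 numbers parted by spaces: the shift along the world's x, y, z in cm, then the turn about the world's z in degrees, then the finger opening in cm, from 0 to 8.78. In form: dx dy dz turn claw; .... A call has 1 to 20 rows; each row shifts and turns the commanded pose from where the row before left it; what a row does not reach is not made up. A row lasts 1/10 s, in which the tool goes at most 50 mm and 8.59 degrees, less where a joint would pass 70% of its speed; a pose out of reach is approached as far as the arm can. A call is refused whole if a number of a shift passes 5 or a number of a turn 8.59, either way. A call with a gripper value outside its range is refused whole. The fingers move at their own pace and stop on an object; "force" is the grip in N (left out, the last holds). Time passes only in rows, so rows that do not move let the fingers close. It gives the time, the measured TCP pose, the force, the opening and the grip force at its end, in the units of the state.
- env.get_state(): the state, without advancing time (a new reading comes with each control period).
- env.snapshot(name): name is "side" or "top"; returns a dict with "color" (384x512x3 uint8, red, green, blue), "fx", "fy", "cx", "cy" (pixels), "R" (3x3) and "t" (3): a world point X has camera coordinates R X + t. Camera axes: x right, y down, z forward; pixel columns grow to the right and rows downward; lengths in mm; the calibration is good to about 2 mm. A picture is of the moment at which its call begins. There is no depth.
- env.close_job(): hands the job in; it is judged then, once.
The state is a dict: "t": time; "q": joint angles; "joint_velocities": joint speeds; "effort": joint torques, N m; "eef_pos": TCP position; "orientation": TCP orientation; "contact_force": force on the tool from outside, world axes, zero at the start; "wrist_torque": the same for the moment, N m; "grip_width": finger opening in mm; "gripper_force": force on a finger pad.
Only numpy, scipy, OpenCV 4.12 (cv2) and the standard library are available. Lean on these libraries where they do the work, as an engineer would, in place of code of your own. Each camera call takes 0.05 s, during which the arm holds its last target. There are 200 camera calls.

## Working session

There is one attempt and no reset: what is moved stays moved. The work goes in short steps, Python scripts to look and compute and a tool call to move; the robot and the scene stay as the last step left them, time stands still between calls to the robot, and variables do not carry over. Pictures are saved under pics/ and viewed, at most 10 in all, crops included, and the job is handed in when it is done.

Besides the shell and the picture viewer there is one more tool, called after "Request:" as name(argument=value, ...) on one line, values as JSON. arm_command: Moves the arm, as the interface text tells. Its arguments: {"type":"object","properties":{"motion":{"type":"string"},"force":{"type":"number"}},"required":["motion"]}

```bash
mkdir -p pics; python3 - <<'E'
from plant import env
import cv2,pickle
for n in("side","top"):
    s=env.snapshot(n); cv2.imwrite(f"pics/{n}0.png",s["color"][:,:,::-1]); pickle.dump(s,open(f"{n}0.pkl","wb"))
    print(n,s["fx"],s["fy"],s["cx"],s["cy"],s["R"],s["t"])
print(env.get_state())
E
```

```text
side 389.4487450966198 389.4487450966198 256.2119835505826 190.01112508326858 [[-0.99976784  0.00306621  0.02132755]
 [-0.01575426  0.57123599 -0.82063466]
 [-0.0146993  -0.82078015 -0.57105506]] [ 580.86976119  110.77799402 1217.54945287]
top 356.13711639460524 356.13711639460524 251.9400729913732 189.9104802821788 [[-0.02850955 -0.99953196 -0.01109388]
 [-0.99421457  0.0295042  -0.10328065]
 [ 0.10355962  0.00808521 -0.99459039]] [  5.71167568 590.16209511 965.5066079 ]
{'t': 0.1, 'q': array([-1.33911045e+00,  3.59428014e-01,  1.51134814e+00, -2.04209315e-05,
        1.27251791e+00, -1.15103456e-01]), 'joint_velocities': array([ 0.00037209, -0.00131908, -0.00276828, -0.00026094, -0.00149866,
       -0.00046778]), 'effort': array([ 1.13566766e-04, -5.16356671e+01, -2.71406347e+01,  6.76099048e-02,
        2.76840589e-02, -3.30144360e-05]), 'eef_pos': array([ 203.76218032, -563.65289888,  221.88751337]), 'orientation': array([ 9.85003896e-01,  1.72530001e-01, -5.93010366e-05, -8.48691821e-04]), 'contact_force': array([0.70976928, 0.70224715, 0.67236074]), 'wrist_torque': array([-0.02914348,  0.05318676, -0.01915973]), 'gripper_force': 0.0, 'grip_width': 88.12444867130453}
```

View pics/side0.png

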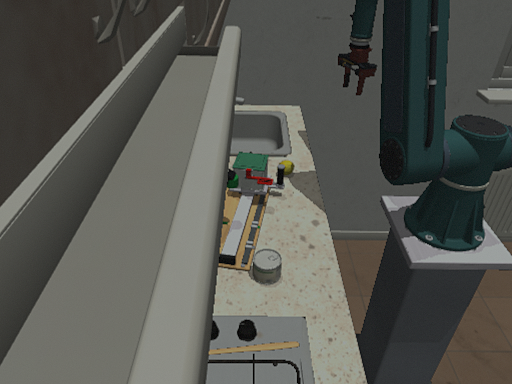

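View pics/top0.png

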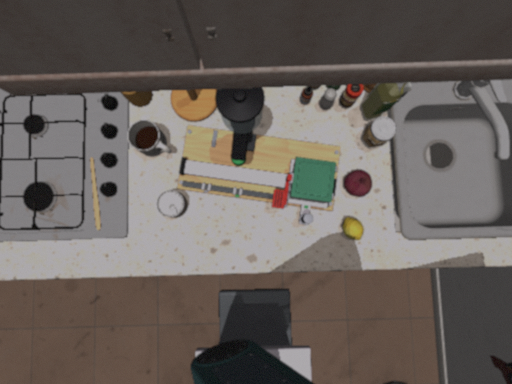

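The top view shows the rail running from (180,175) to (340,190), with the green lid at (313,180), red paddle at (280,198), handle at (306,217), tin at (172,204), mug at (147,138), onion at (358,182) and lemon at (353,229). I'll enlarge both views.

```bash
python3 - <<'E'
import cv2
a=cv2.imread("pics/top0.png")[110:250,165:365]; cv2.imwrite("pics/top0c.png",cv2.resize(a,None,fx=4,fy=4,interpolation=cv2.INTER_CUBIC))
a=cv2.imread("pics/side0.png")[140:290,200:320]; cv2.imwrite("pics/side0c.png",cv2.resize(a,None,fx=4,fy=4,interpolation=cv2.INTER_CUBIC))
E
```

```text
(no output)
```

View pics/top0c.png

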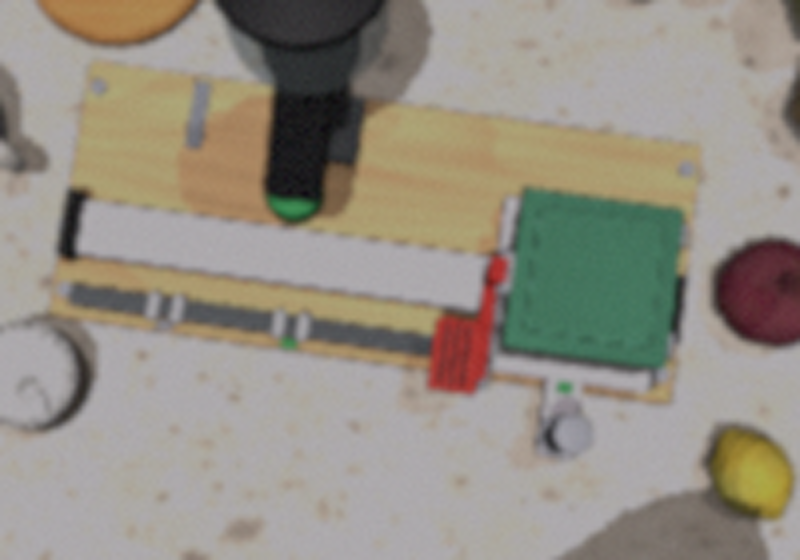

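View pics/side0c.png

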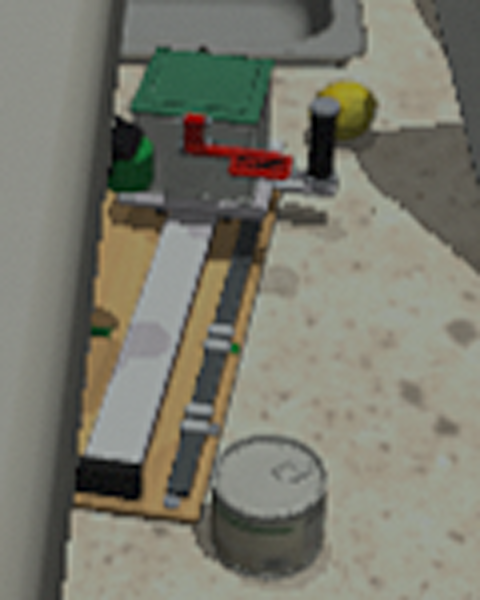

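Enlarged top view (crop ×4): the lid corners are at (522,187), (685,210), (665,368) and (503,345), the paddle at (459,353), the handle cap at (570,432), and the front-left corner of the board at (52,315). The side crop shows the handle cap at (324,105) and the paddle at (262,163). The tin is close to the board's front-left corner, out of the handle's path. Next I'll fit rail pose and carrier position from both views.

```bash
cat > h.py <<'E'
import numpy as np,pickle
from scipy.optimize import least_squares
C={n:pickle.load(open(n+"0.pkl","rb")) for n in("top","side")}
O={"top":(165,110),"side":(200,140)}
def proj(n,X):
    s=C[n];p=np.asarray(X)@s["R"].T+s["t"];return np.array([s["fx"]*p[0]/p[2]+s["cx"],s["fy"]*p[1]/p[2]+s["cy"]])
def full(n,x,y): return np.array([O[n][0]+(x+.5)/4-.5,O[n][1]+(y+.5)/4-.5])
def back(n,x,y,z):
    s=C[n];u,v=full(n,x,y);d=s["R"].T@[(u-s["cx"])/s["fx"],(v-s["cy"])/s["fy"],1];c=-s["R"].T@s["t"];return c+d*(z-c[2])/d[2]
E
python3 - <<'E'
from h import *
# carrier-frame pts: (rail x, y rel deck, z) ; rail pts
car=[("top",522,187,52,52,125),("top",685,210,52,-52,125),("top",665,368,-52,-52,125),("top",503,345,-52,52,125),
("top",459,353,-60,80,105),("top",570,432,-100,0,116),("side",324,105,-100,0,116),("side",262,163,-60,80,105)]
rail=[("top",90,62,95,205,10),("top",700,147,95,-245,10),("top",670,402,-95,-245,10),("top",52,315,-95,205,10)]
def T(p,x,y,z): c,s=np.cos(p[2]),np.sin(p[2]);return [p[0]+c*x-s*y,p[1]+s*x+c*y,z]
def res(p):
    r=[proj(n,T(p,x,y+p[3],z))-full(n,a,b) for n,a,b,x,y,z in car]+[proj(n,T(p,x,y,z))-full(n,a,b) for n,a,b,x,y,z in rail]
    return np.ravel(r)
f=least_squares(res,[600,0,0,-150],x_scale=[1,1,.01,1],loss="soft_l1");p=f.x
print(p,np.round(res(p).reshape(-1,2),2))
for n,x,y,z in[("paddle",-60,80+p[3],105),("handle",-100,p[3],116),("station handle",-100,30,116),("deck",0,p[3],42),("station",0,30,42)]:print(n,np.round(T(p,x,y,z),1))
print("carrier",p[3]+170,"tin",back("top",35,375,58),"lemon",back("top",752,472,30),"spout",back("top",293,208,152))
print("direct paddle",back("top",459,353,105),"handle",back("top",570,432,116))
E
```

```text
[ 6.36580510e+02 -1.06823104e+01 -1.96109608e-01 -1.61759750e+02] [[ 1.37 -1.28]
 [ 1.06 -0.41]
 [ 0.15  0.32]
 [-0.24 -0.76]
 [-1.2  -0.82]
 [ 0.03 -0.17]
 [-1.04  0.16]
 [-2.11  0.18]
 [ 0.18  6.02]
 [ 1.18  9.84]
 [-0.87 11.49]
 [-2.62  6.9 ]]
paddle [561.8 -79.2 105. ]
handle [ 507.  -149.9  116. ]
station handle [544.3  38.2 116. ]
deck [ 605.1 -169.3   42. ]
station [642.4  18.7  42. ]
carrier 8.240250486277944 tin [556.80781097 202.63907696  58.        ] lemon [ 477.30494626 -286.2096824    30.        ] spout [648.84418598  20.35753683 152.        ]
direct paddle [559.59223342 -82.19108336 105.        ] handle [ 506.54829589 -149.75954115  116.        ]
```

```bash
python3 - <<'E'
from h import *
car=[("top",522,187,52,52,125),("top",685,210,52,-52,125),("top",665,368,-52,-52,125),("top",503,345,-52,52,125),
("top",459,353,-60,80,105),("top",570,432,-100,0,116),("side",324,105,-100,0,116),("side",262,163,-60,80,105),]
rail=[("top",90,62,95,205,10),("top",700,147,95,-245,10),("top",670,402,-95,-245,10),("top",52,315,-95,205,10)]
def T(p,x,y,z): c,s=np.cos(p[2]),np.sin(p[2]);return [p[0]+c*x-s*y,p[1]+s*x+c*y,z]
def res(p):
    r=[proj(n,T(p,x,y+p[3],z))-full(n,a,b) for n,a,b,x,y,z in car]+[proj(n,T(p,x+p[4],y,z))-full(n,a,b) for n,a,b,x,y,z in rail]
    return np.ravel(r)
f=least_squares(res,[600,0,0,-150,20],x_scale=[1,1,.01,1,1],loss="soft_l1");p=f.x
print(p,np.round(res(p).reshape(-1,2),2))
for n,x,y,z in[("paddle",-60,80+p[3],105),("handle",-100,p[3],116),("station handle",-100,30,116),("deck",0,p[3],42),("station",0,30,42)]:print(n,np.round(T(p,x,y,z),1))
print("carrier",p[3]+170,"stripe(-60)",back("top",290,343,10),T(p,-60,30,10))
E
```

```text
[ 6.31383673e+02 -7.61498478e+00 -1.70412329e-01 -1.62775523e+02
  2.99344247e+01] [[ 0.29 -0.34]
 [ 0.12 -0.49]
 [ 0.26  0.4 ]
 [-0.29  0.36]
 [-1.21  0.57]
 [ 0.54  0.51]
 [-0.52 -0.03]
 [-0.96  0.23]
 [-0.35 -0.52]
 [ 0.86 -0.73]
 [ 0.55  0.78]
 [-1.45  0.36]]
paddle [558.2 -79.  105. ]
handle [ 505.2 -151.1  116. ]
station handle [537.9  38.9 116. ]
deck [ 603.8 -168.    42. ]
station [636.5  22.   42. ]
carrier 7.224477066187205 stripe(-60) [577.81437145  31.3926995   10.        ] [np.float64(577.340439470611), np.float64(32.125786171067816), 10]
```

Request:
arm_command(motion="2.36 3.24 -0.4 4 0; 2.36 3.24 -0.4 4 0; 2.36 3.24 -0.4 4 0; 2.36 3.24 -0.4 4 0; 2.36 3.24 -0.4 4 0; 2.36 3.24 -0.4 4 0; 2.36 3.24 -0.4 4 0; 2.36 3.24 -0.4 4 0; 2.36 3.24 -0.4 4 0; 2.36 3.24 -0.4 4 0; 2.36 3.24 -0.4 4 0; 2.36 3.24 -0.4 4 0; 2.36 3.24 -0.4 4 0; 2.36 3.24 -0.4 4 0; 2.36 3.24 -0.4 4 0; 0 0 0 0 0; 0 0 0 0 0", force=20)

```text
t: 1.8
eef_pos: [557.6, -77.6, 162.1]
orientation: [0.766, 0.643, -0.001, -0.0]
contact_force: [-0.3, -0.5, 0.1]
grip_width: 0.1
gripper_force: 0.0
```

Request:
arm_command(motion="0 0 -1.5 0 0; 0 0 -1.5 0 0; 0 0 -1.5 0 0; 0 0 -0.7 0 0; 0 0 -0.3 0 0; 0 0 -0.3 0 0; 0 0 -0.2 0 0; 0 0 -0.2 0 0; 0 0 0 0 0")

```text
t: 2.7
eef_pos: [558.0, -78.3, 101.4]
orientation: [0.767, 0.642, 0.0, 0.0]
contact_force: [-2.4, 0.8, 5.7]
grip_width: 0.8
gripper_force: 3.0
```

Request:
arm_command(motion="0 0 -0.2 0 0; 0 0 -0.2 0 0; 0 0 -0.1 0 0; 0 0 0 0 0; 0 0 0 0 0")

```text
t: 3.2
eef_pos: [558.1, -78.4, 98.5]
orientation: [0.767, 0.642, 0.0, 0.001]
contact_force: [-7.6, 1.9, 23.5]
grip_width: 0.4
gripper_force: 10.9
```

```bash
python3 - <<'E'
from plant import env
import cv2
a=env.snapshot("side")["color"][110:230,190:320,::-1]
b=env.snapshot("top")["color"][110:250,165:365,::-1]
cv2.imwrite("pics/p1.png",cv2.hconcat([cv2.resize(a,(433,400),interpolation=2),cv2.resize(b,(367,400)[::1],interpolation=2)]))
E
```

```text
(no output)
```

View pics/p1.png

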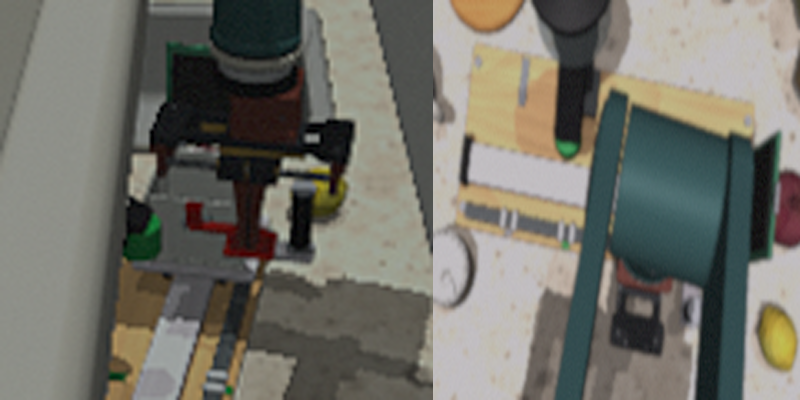

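The side view shows the lid standing open behind the gripper, near (185,75), and in the top view it stands at (765,200). Next: lift, then turn and move in front of and above the handle.

Request:
arm_command(motion="0 0 1 0 0; 0 0 2 0 0; 0 0 3 0 0; 0 0 3 0 0; -0.5 -0.7 0.3 -8.2 6; -0.5 -0.7 0 -8.2 6; -0.5 -0.7 0 -8.2 6; -0.5 -0.7 0 -8.2 6; -0.5 -0.7 0 -8.2 6; -0.5 -0.7 0 -8.2 6; -0.5 -0.7 0 -8.2 6; -0.5 -0.7 0 -8.2 6; -0.5 -0.7 0 -8.2 6; -0.5 -0.7 0 -8.2 6; -0.5 -0.2 0 -8 6; 0 0 0 0 6; 0 0 0 0 6")

```text
t: 5.0
eef_pos: [503.2, -150.3, 188.9]
orientation: [0.996, -0.087, 0.0, 0.0]
contact_force: [-0.2, -0.0, -0.7]
grip_width: 59.9
gripper_force: 0.0
```

```bash
python3 - <<'E'
from plant import env
import cv2
a=env.snapshot("side")["color"][110:230,190:320,::-1]
b=env.snapshot("top")["color"][110:250,165:365,::-1]
cv2.imwrite("pics/p2.png",cv2.hconcat([cv2.resize(a,(433,400),interpolation=2),cv2.resize(b,(367,400)[::1],interpolation=2)]))
E
```

```text
(no output)
```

View pics/p2.png

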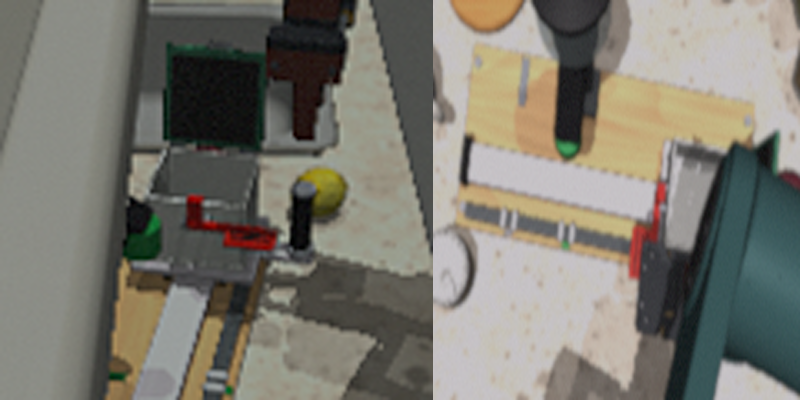

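Lid open at (215,95), handle cap at (303,187) in the side panel, so the carrier hasn't moved. Descend and pinch.

Request:
arm_command(motion="0 0 -2 0 6; 0 0 -3 0 6; 0 0 -2.5 0 6; 0 0 -2 0 6; 0 0 -1.5 0 6; 0 0 -0.5 0 6; 0 0 0 0 6; 0 0 0 0 1.5; 0 0 0 0 1.5; 0 0 0 0 1.5; 0 0 0 0 1.5; 0 0 0 0 1.5; 0 0 0 0 1.5", force=15)

```text
t: 6.4
eef_pos: [503.2, -150.4, 74.0]
orientation: [0.996, -0.088, 0.0, 0.0]
contact_force: [0.5, 0.7, 3.2]
grip_width: 24.9
gripper_force: 15.0
```

Request:
arm_command(motion="0.085 0.49 0 0 1.5; 0.17 0.985 0 0 1.5; 0.17 0.985 0 0 1.5; 0.17 0.985 0 0 1.5; 0.17 0.985 0 0 1.5; 0.17 0.985 0 0 1.5; 0.17 0.985 0 0 1.5; 0.17 0.985 0 0 1.5; 0.17 0.985 0 0 1.5; 0.17 0.985 0 0 1.5; 0.17 0.985 0 0 1.5; 0.17 0.985 0 0 1.5; 0.17 0.985 0 0 1.5; 0.17 0.985 0 0 1.5; 0.17 0.985 0 0 1.5; 0.17 0.985 0 0 1.5; 0.17 0.985 0 0 1.5; 0.085 0.49 0 0 1.5; 0 0 0 0 1.5; 0 0 0 0 1.5")

```text
t: 8.4
eef_pos: [532.7, 17.9, 74.0]
orientation: [0.996, -0.088, 0.001, -0.0]
contact_force: [0.9, 0.4, 6.2]
grip_width: 25.2
gripper_force: 15.0
```

Request:
arm_command(motion="0.034 0.197 0 0 1.5; 0.034 0.197 0 0 1.5; 0.034 0.197 0 0 1.5; 0 0 0 0 1.5")

```text
t: 8.8
eef_pos: [533.5, 22.5, 74.0]
orientation: [0.996, -0.088, 0.001, 0.001]
contact_force: [0.5, -4.2, 6.0]
grip_width: 25.0
gripper_force: 15.0
```

Request:
arm_command(motion="0.034 0.197 0 0 1.5; 0.034 0.197 0 0 1.5; 0 0 0 0 1.5")

```text
t: 9.1
eef_pos: [534.3, 26.9, 74.0]
orientation: [0.996, -0.088, 0.001, 0.0]
contact_force: [2.0, -1.2, 5.5]
grip_width: 25.2
gripper_force: 15.0
```

Request:
arm_command(motion="0.034 0.197 0 0 1.5; 0.034 0.197 0 0 1.5; 0 0 0 0 1.5")

```text
t: 9.4
eef_pos: [535.1, 31.4, 74.0]
orientation: [0.996, -0.088, 0.001, -0.0]
contact_force: [0.6, 0.2, 4.9]
grip_width: 25.1
gripper_force: 15.0
```

Request:
arm_command(motion="0.034 0.197 0 0 1.5; 0.034 0.197 0 0 1.5; 0 0 0 0 1.5")

```text
t: 9.7
eef_pos: [535.9, 35.8, 74.0]
orientation: [0.996, -0.088, 0.001, -0.001]
contact_force: [1.8, 2.5, 4.8]
grip_width: 25.5
gripper_force: 15.0
```

The force went from −4 N (climbing the ridge) to +2.5 N (drawn forward), so the notch centre is just ahead. Small step, then release.

Request:
arm_command(motion="0.034 0.197 0 0 1.5; 0 0 0 0 1.5; 0 0 0 0 1.5")

```text
t: 10.0
eef_pos: [536.2, 37.7, 74.0]
orientation: [0.996, -0.088, 0.001, -0.001]
contact_force: [2.6, 2.4, 5.3]
grip_width: 25.1
gripper_force: 15.0
```

Request:
arm_command(motion="0.017 0.1 0 0 1.5; 0 0 0 0 1.5; 0 0 0 0 1.5")

```text
t: 10.3
eef_pos: [536.3, 38.3, 74.0]
orientation: [0.996, -0.088, 0.001, -0.0]
contact_force: [1.5, 0.2, 5.6]
grip_width: 25.2
gripper_force: 15.0
```

Request:
arm_command(motion="0 0 0 0 3.5; 0 0 0 0 5; 0 0 0 0 6; 0 0 0 0 6; 0 0 0.5 0 6; 0 0 1.5 0 6; 0 0 3 0 6; 0 0 3 0 6; 0 0 3 0 6; -2 0 2 0 6; -4 -2 0 0 6; -2 -3 0 0 6; 0 -4 0 0 6; 0 -4 0 0 6; 0 -4 0 0 6; 0 -4 0 0 6; 0 -4 0 0 6; 0 0 0 0 6; 0 0 0 0 6")

```text
t: 12.2
eef_pos: [455.0, -212.6, 203.7]
orientation: [0.996, -0.089, -0.0, -0.0]
contact_force: [0.1, 0.2, -0.9]
grip_width: 60.3
gripper_force: 0.0
```

```bash
python3 - <<'E'
from plant import env
import cv2
a=env.snapshot("side")["color"][110:290,190:320,::-1]
b=env.snapshot("top")["color"][110:250,125:375,::-1]
cv2.imwrite("pics/p3.png",cv2.hconcat([cv2.resize(a,(260,360),interpolation=2),cv2.resize(b,(540,360),interpolation=2)]))
E
```

```text
(no output)
```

View pics/p3.png

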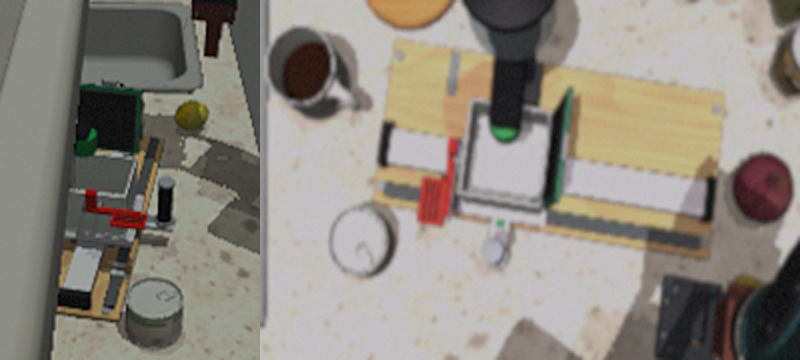

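The canister stands under the spout with the lid open (560,150). The handle cap is at (495,250), the bystanders are untouched and the arm is clear. I'll check the numbers before handing in.

```bash
python3 - <<'E'
from h import *
s=C["top"];u,v=125+235/2.16,110+250/2.571
d=s["R"].T@[(u-s["cx"])/s["fx"],(v-s["cy"])/s["fy"],1];c=-s["R"].T@s["t"];X=c+d*(116-c[2])/d[2]
print(X, "expected 537.9 38.9")
if abs(X[1]-38.9)<6:
    from plant import env
    print(env.close_job())
E
```

```text
[538.24643394  35.26138413 116.        ] expected 537.9 38.9
the job is handed in; nothing more can be done
None
```

The lid is standing open, the carrier is in the notch under the spout, and the arm is clear; I've handed the job in at about 12 s, but it returned no verdict. My last camera estimate put the handle about 3.6 mm short of the expected notch position, within the 6 mm allowed, and the force readings while pushing showed the carrier being pulled into the notch.

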